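# Make the power unit safe and show the fitter the missing panel screw

### The arm

A 6-joint arm with a two-finger parallel gripper is mounted at the origin on the work surface. World frame = base frame: x ahead of the robot, y to its left, z up, the work surface at z = 0. Lengths are in m, angles in degrees, forces in N, time in s.
With the tool pointing down it reaches from about 0.35 to 0.875 m from the base axis. Payload 4.2 kg.
Tool frame: the origin (TCP) lies at the very end of the fingers, on their centre line; the grasp point (between the pads) lies 19 mm behind it (r.grip_point_offset is the distance from the TCP to the grasp point, in m); z points along the fingers, y is the line along which they close (so a half turn about z gives the same grasp; the last joint's range is limited). The gripper opens to 87 mm and grips with 3 to 60 N. Pads are 19 mm wide; open, the fingers measure 117 mm over their backs; the gripper's body (75 mm by 190 mm) begins 51 mm behind the grasp point.
Start: joints at [-53.48, 22.042, 0.453, 0, -68.411, -14.817], TCP at [0.231, -0.581, 0.223] pointing down, gripper open.
Joint ranges: [-179.83, 179.83], [-69.29, 118.12], [-61.27, 80.66], [-181.25, 117.63], [-171.15, -9.14], [-177.46, 177.46]. Speed limits (degrees/s): [159.86, 159.86, 180, 180, 180, 180].

### API

Orientations are given as a 3x3 rotation matrix whose columns are the frame's x, y, z axes.
In Python, from station import r, cams gives the robot as it stands. The module is installed in compiled form; this text tells all that it offers.
- The arm moves only by the shell command python3 -m handwheel 'ROWS'. ROWS is JSON, a list that holds one entry, the list of rows, each a list of 7 numbers: the turn, a rotation vector about the tool's x, y, z in units of 6 degrees (1.0 is 6 degrees), then the shift along the tool's x, y, z in m, then the finger opening in m, from 0 to 0.087. In form: [[[ax, ay, az, x, y, z, jaw], ...]]. A call has 1 to 12 rows; each row shifts and turns the commanded pose from where the row before left it, along the tool's axes as they then stand; what a row does not reach is not made up. A row lasts 1/10 s, in which the tool goes at most 50 mm and 8.59 degrees, less where a joint would pass 70% of its speed; a pose out of reach is approached as far as the arm can. A call with a gripper value outside its range is refused whole. The fingers move at their own pace and stop on an object; the grip force is fixed at half the most. Time passes only in rows, so rows that do not move let the fingers close. It gives the time, the measured TCP pose, the force, the opening and the grip force at its end, in the units of the state.
- r.sense(): the state, without advancing time (a new reading comes with each control period).
- cams.capture(name): name is "scene" or "top"; returns the picture (400x640x3 uint8, red, green, blue); there is no depth.
- cams.get_calibration(name): a dict with "camera_matrix" (3x3 intrinsics, pixels), "k1" (the pictures are not rectified: a ray, as slopes to the right and down, at radius r is drawn at 1 + k1 r^2 times it, then the intrinsics apply), "rvec" (rotation vector, rad) and "tvec" (3), from world to camera coordinates, as OpenCV has them. Camera axes: x right, y down, z forward; pixel columns grow to the right and rows downward; lengths in m; the calibration is good to about 2 mm. A picture is of the moment at which its call begins. get_calibration takes no time and is no camera call.
- r.finish_job(): hands the job in; it is judged then, once.
The state is a dict: "time_s": time; "joints": joint angles; "joint_velocities": joint speeds; "effort": joint torques, N m; "tcp_pos": TCP position; "ee_rot": TCP orientation; "wrist_force": force on the tool from outside, world axes, zero at the start; "moment": the same for the moment, N m; "gripper_width": opening from 0.0 (shut) to 1.0 (fully open); "gripper_force": force on a finger pad.
Only numpy, scipy, OpenCV 4.12 (cv2) and the standard library are available. Lean on these libraries where they do the work, as an engineer would, in place of code of your own. Each camera call takes 0.05 s, during which the arm holds its last target. There are 200 camera calls.

### The job

Make the power unit safe for the fitter by pressing its mushroom-headed emergency stop fully in, then show what is still to fit: point at the panel's one empty screw hole with the fingertips about two centimetres directly above it for some three seconds. Then point in the same way at the spare knob screw in the parts tray that belongs there, and finish still pointing at it. Touch nothing but the emergency stop: everything else stays where it is, and nothing is picked up.

Things in the scene. Friction and masses are not known exactly. Their poses are not given: they have to be found in the camera images.
- unit: Power unit, fixed: blue case, aluminium rim, 272 x 352 mm (own x, y), grey panel on top at z = 140 mm. Origin: centre of the underside, z up. Screw places at x = +-75, y = -115, 0, 115 mm: five hold black lobed knob screws (24 mm wide, 16 high), one is empty. On x = 0, y = -68, 0, 68 mm, in varying order: emergency stop, selector switch (33 mm high), plugged socket (30 high). Rest under 22 high.
- hole (a point): The empty screw hole: a dark 10 mm hole in a flat 22 mm steel washer on the panel; which of the six places varies. The point is the middle of the hole at the surface, 141 mm above the table. Neighbouring screws are 75 mm or more away.
- estop_top (a point): Emergency stop of the unit: a mushroom push button with a round 40 mm head on a stem in a round grey base. The point is the centre of the head's flat top, 42 mm above the panel (182 mm above the table) when released, 36 mm when pressed in; it moves with the button.
- estop (a joint): Travel of the emergency stop, m: 0 released (as it starts), 0.006 fully in (hard stop). It is pressed straight down against a steady 4.5 N or so and stays where it is left.
- tray: Grey parts tray, fixed: 150 x 150 mm, walls 25 mm high, floor 3 mm thick, a cross of walls makes four equal compartments. Origin: centre of the underside, z up. Each holds one loose part, in varying order: the spare knob screw, a hex bolt (43 mm high, 22 wide, on its head), a ring nut (34 wide, 9 high), a plain round spacer (16 wide, 25 high).
- spare_tip (a point): The spare knob screw, loose, standing on its head in the tray: black lobed plastic head 24 mm across and 14 mm high, a thin steel shank, 8 mm thick and 18 mm long, pointing up. The point is the tip of the shank, the highest point of the screw, 32 mm above the tray floor (35 mm above the table).

How it is judged (in metres and radians):
On the way, in this order (a step that is already met when the one before it is completed fails the run):
1. the emergency stop is pressed fully in (value of joint estop above 0.0048 m), for 0.2 s.
2. the fingers point at the empty screw hole from just above it, touching nothing, for two seconds (horizontal distance between the grasp point and hole below 0.015 m and z of the grasp point in the frame of hole between 0.018 and 0.065 m and contact force between the fingers and anything else below 0.1 N), for 2 s.
At the end, for the whole second after the job is handed in: Emergency stop in by at least 4.8 of 6 mm; the grasp point between the fingers within 15 mm horizontally of the spare screw's tip and 18 to 65 mm above it (fingertips some 19 mm lower), touching nothing; the screw still upright and within 8 mm of its start (horizontal distance between the grasp point and spare_tip below 0.015 m and z of the grasp point in the frame of spare_tip between 0.018 and 0.065 m and contact force between the fingers and anything else below 0.1 N and value of joint estop above 0.0048 m and distance of spare_tip from where it was at the start of the episode below 0.008 m and angle between spare_tip's own z axis and vertical below 0.15 rad).
It fails at once if something other than the emergency stop is touched by the fingers (contact force between the fingers and unit above 1 N or contact force between the fingers and tray above 1 N or contact force between the fingers and selector above 1 N or contact force between the fingers and socket above 1 N or contact force between the fingers and empty_hole above 1 N or contact force between the fingers and screw1 above 1 N or contact force between the fingers and screw2 above 1 N or contact force between the fingers and screw3 above 1 N or contact force between the fingers and screw4 above 1 N or contact force between the fingers and screw5 above 1 N or contact force between the fingers and spare above 1 N or contact force between the fingers and hexbolt above 1 N or contact force between the fingers and glandnut above 1 N or contact force between the fingers and spacer above 1 N or contact force between the fingers and screwdriver above 1 N or contact force between the fingers and wrench above 1 N or contact force between the fingers and tape above 1 N or contact force between the fingers and spraycan above 1 N or contact force between the fingers and multimeter above 1 N or contact force between the fingers and drill above 1 N).
It fails at once if something other than the emergency stop is touched by the arm (contact force between the arm and unit above 1 N or contact force between the arm and tray above 1 N or contact force between the arm and selector above 1 N or contact force between the arm and socket above 1 N or contact force between the arm and empty_hole above 1 N or contact force between the arm and screw1 above 1 N or contact force between the arm and screw2 above 1 N or contact force between the arm and screw3 above 1 N or contact force between the arm and screw4 above 1 N or contact force between the arm and screw5 above 1 N or contact force between the arm and spare above 1 N or contact force between the arm and hexbolt above 1 N or contact force between the arm and glandnut above 1 N or contact force between the arm and spacer above 1 N or contact force between the arm and screwdriver above 1 N or contact force between the arm and wrench above 1 N or contact force between the arm and tape above 1 N or contact force between the arm and spraycan above 1 N or contact force between the arm and multimeter above 1 N or contact force between the arm and drill above 1 N).
It fails at once if equipment at the edge of the table is touched (contact force between any of the fingers, the arm and case_lid above 1 N or contact force between any of the fingers, the arm and driver_rack above 1 N or contact force between any of the fingers, the arm and charger above 1 N or contact force between any of the fingers, the arm and bin0 above 1 N or contact force between any of the fingers, the arm and bin1 above 1 N or contact force between any of the fingers, the arm and bin2 above 1 N).
It fails at once if a loose thing is moved, lifted or carried more than 10 mm (distance of any of spare_tip, hexbolt, glandnut, spacer, screwdriver, wrench, tape, spraycan, multimeter, drill from where it was at the start of the episode above 0.01 m).
It also fails if it takes over 48 s, if anything falls off the work surface, if the arm or the gripper's body presses on something with over 40 N, if the wrist force passes 120 N, or if a joint passes its speed limit or range.

## Working session

There is one attempt and no reset: what is moved stays moved. The work goes in short steps, Python scripts to look and compute and a shell command to move; the robot and the scene stay as the last step left them, time stands still between calls to the robot, and variables do not carry over. Pictures are saved under pics/ and viewed, at most 10 in all, crops included, and the job is handed in when it is done.

```bash
mkdir -p pics; cat > h.py <<'E'
import numpy as np,cv2
from station import r,cams
def cal(n):
    c=cams.get_calibration(n);return np.array(c["camera_matrix"]),c["k1"],cv2.Rodrigues(np.array(c["rvec"],float))[0],np.array(c["tvec"],float).ravel()
def ray(n,p):
    K,k,R,t=cal(n);d=np.array([k,0,0,0],float)
    u=cv2.undistortPoints(np.array([[p]],float),K,d).ravel()
    return -R.T@t,R.T@np.array([u[0],u[1],1])
def atz(n,p,z):
    o,d=ray(n,p);return o+d*(z-o[2])/d[2]
def tri(pa,pb,na="scene",nb="top"):
    a,d=ray(na,pa);b,e=ray(nb,pb);s=np.linalg.lstsq(np.c_[d,-e],b-a,rcond=None)[0]
    P,Q=a+s[0]*d,b+s[1]*e;return (P+Q)/2,np.linalg.norm(P-Q)
def proj(n,X):
    K,k,R,t=cal(n);return cv2.projectPoints(np.array(X,float).reshape(-1,3),cv2.Rodrigues(R)[0],t,K,np.array([k,0,0,0],float))[0].reshape(-1,2)
E
python3 - <<'E'
from h import *
for n in("scene","top"):
    im=cams.capture(n);cv2.imwrite(f"pics/{n}0.png",im[:,:,::-1]);K,k,R,t=cal(n);print(n,K[0,0],k,-R.T@t,R[2])
s=r.sense();print(s["time_s"],s["tcp_pos"],s["ee_rot"],r.grip_point_offset)
E
```

```text
scene 413.2502282847737 -0.09225430698196434 [ 1.08229319 -0.11452092  0.71643524] [-0.66320248  0.24382036 -0.70761155]
top 416.3045776516253 -0.000143570735032391 [0.44190815 0.07407114 0.9558695 ] [ 0.12316992  0.02970768 -0.99194084]
0.1 [ 0.23093787 -0.58019324  0.22156831] [[-9.29171132e-01 -3.69648923e-01 -8.25197025e-04]
 [-3.69649829e-01  9.29169425e-01  1.78408869e-03]
 [ 1.07261384e-04  1.96275764e-03 -9.99998068e-01]] 0.0187
```

View pics/scene0.png

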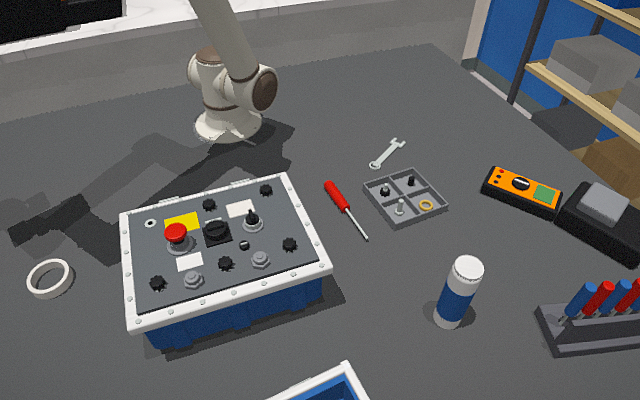

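View pics/top0.png

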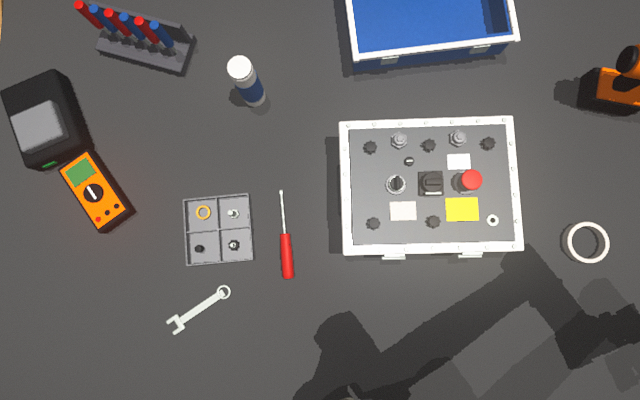

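Scene: e-stop is at (176,232) in scene and (471,180) in top. The washer is at (150,223) and (493,220), and the tray is at (405,197) and (218,230). I'll enlarge the tray and the unit.

```bash
python3 - <<'E'
import cv2,numpy as np
a=cv2.imread("pics/scene0.png");b=cv2.imread("pics/top0.png")
f=lambda i,x,y,w,h:cv2.resize(i[y:y+h,x:x+w],(400,300),interpolation=cv2.INTER_CUBIC)
cv2.imwrite("pics/crop.png",np.vstack([np.hstack([f(a,360,165,100,75),f(b,170,192,100,75)]),np.hstack([f(a,130,195,80,60),f(b,440,170,80,60)])]))
E
```

```text
(no output)
```

View pics/crop.png

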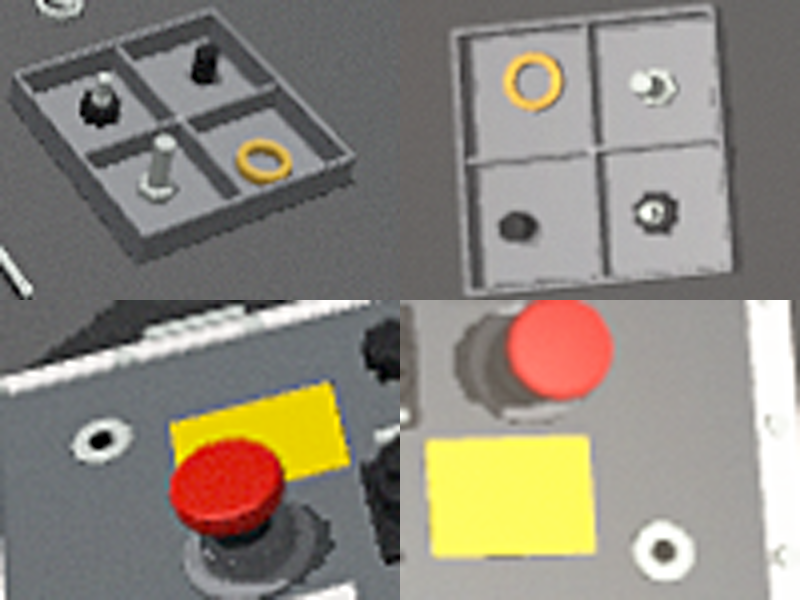

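```bash
python3 - <<'E'
from h import *
s=r.sense();R=np.array(s["ee_rot"]);p=np.array(s["tcp_pos"])
for n,a,b,z in(("hole",(150.2,222.8),(492.8,220),.141),("estop",(175.5,230),(472.2,179.4),.182),("spare",(386,184),(232.8,244.7),.035)):
    P,e=tri(a,b);print(n,P.round(4),e.round(4),atz("scene",a,z).round(4),atz("top",b,z).round(4), (R.T@(P-p)).round(3))
# neighbours
for n,b,z in(("selector",(432,183),.17),("rim r-far",(514,117),.14),("rim near",(521,249),.14),("rimL",(345,254),.14),("spray",(240,66),.2),("drill",(630,60),.2)):print(n,atz("top",b,z).round(3))
E
```

```text
hole [ 0.4852 -0.2327  0.1407] 0.0037 [ 0.4865 -0.2308  0.141 ] [ 0.4849 -0.2346  0.141 ] [-0.365  0.229  0.081]
estop [ 0.5593 -0.184   0.1806] 0.0047 [ 0.5617 -0.1816  0.182 ] [ 0.5588 -0.186   0.182 ] [-0.452  0.247  0.041]
spare [0.4459 0.299  0.0361] 0.0061 [0.4454 0.3029 0.035 ] [0.4448 0.2964 0.035 ] [-0.525  0.737  0.187]
selector [ 0.555 -0.114  0.17 ]
rim r-far [ 0.689 -0.29   0.14 ]
rim near [ 0.429 -0.285  0.14 ]
rimL [0.424 0.052 0.14 ]
spray [0.784 0.247 0.2  ]
drill [ 0.775 -0.483  0.2  ]
```

Two-view heights agree with the text (hole 141, e-stop 181, spare tip 36 mm). Closing the fingers and moving above the e-stop.

```bash
python3 -m handwheel '[[[0,0,0,-0.02,0.01,0,0],[0,0,0,-0.036,0.02,0,0],[0,0,0,-0.042,0.023,0,0],[0,0,0,-0.042,0.023,0,0],[0,0,0,-0.042,0.023,0,0],[0,0,0,-0.042,0.023,0,0],[0,0,0,-0.042,0.023,0,0],[0,0,0,-0.042,0.023,0,0],[0,0,0,-0.042,0.023,0,0],[0,0,0,-0.042,0.023,0,0],[0,0,0,-0.036,0.02,0,0],[0,0,0,-0.02,0.01,0,0]]]'; python3 -m handwheel '[[[0,0,0,0,0,0,0],[0,0,0,0,0,0,0],[0,0,0,0,0,0,0]]]'
python3 - <<'E'
from h import *
s=r.sense();R=np.array(s["ee_rot"]);p=np.array(s["tcp_pos"]);print((R.T@(np.array([.5595,-.184,.182])-p)).round(4))
for n in("scene","top"):
    im=cams.capture(n);cv2.imwrite(f"pics/{n}1.png",im[:,:,::-1])
a=cv2.imread("pics/scene1.png");b=cv2.imread("pics/top1.png")
f=lambda i,x,y,w,h:cv2.resize(i[y:y+h,x:x+w],(400,400))
print(proj("scene",p),proj("top",p))
cv2.imwrite("pics/crop1.png",np.hstack([f(a,110,150,130,130),f(b,400,110,130,130)]))
E
```

```text
time_s: 1.3
tcp_pos: [0.5586, -0.1856, 0.2219]
ee_rot: [[-0.928, -0.372, -0.001], [-0.372, 0.928, 0.0], [0.0, 0.001, -1.0]]
wrist_force: [0.1, 0.6, -1.0]
gripper_width: 0.031
gripper_force: 0.0
time_s: 1.6
tcp_pos: [0.5564, -0.1889, 0.2223]
ee_rot: [[-0.929, -0.369, -0.001], [-0.369, 0.929, 0.0], [0.001, 0.0, -1.0]]
wrist_force: [0.2, -0.3, 0.3]
gripper_width: 0.004
gripper_force: 0.0
[-0.0047  0.0034  0.0403]
[[164.93414411 212.94491488]] [[481.46425413 177.17007056]]
```

View pics/crop1.png

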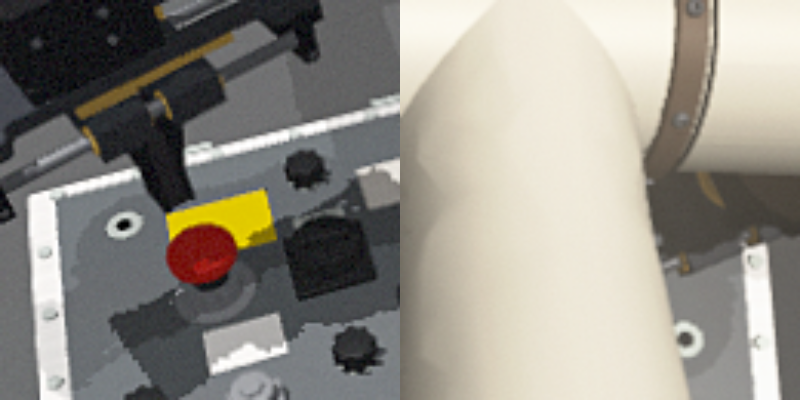

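The view shows the fingertips near (168,216), above the e-stop head at (176,232). Correcting sideways and pressing.

```bash
python3 -m handwheel '[[[0,0,0,-0.005,0.003,0.01,0],[0,0,0,0,0,0.014,0],[0,0,0,0,0,0.01,0],[0,0,0,0,0,0.004,0],[0,0,0,0,0,0.002,0],[0,0,0,0,0,0.002,0],[0,0,0,0,0,0.002,0],[0,0,0,0,0,0.001,0],[0,0,0,0,0,0,0],[0,0,0,0,0,0,0]]]'
```

```text
time_s: 2.7
tcp_pos: [0.5606, -0.1838, 0.1778]
ee_rot: [[-0.929, -0.37, -0.0], [-0.37, 0.929, -0.0], [0.0, -0.0, -1.0]]
wrist_force: [-3.5, 0.0, 4.1]
gripper_width: 0.005
gripper_force: 2.1
```

```bash
python3 -m handwheel '[[[0,0,0,0,0,0.001,0],[0,0,0,0,0,0.001,0],[0,0,0,0,0,0.001,0],[0,0,0,0,0,0,0],[0,0,0,0,0,0,0]]]'
```

```text
time_s: 3.2
tcp_pos: [0.5609, -0.1839, 0.1764]
ee_rot: [[-0.929, -0.37, 0.001], [-0.37, 0.929, -0.001], [-0.001, -0.001, -1.0]]
wrist_force: [-5.6, 1.0, 11.4]
gripper_width: -0.0
gripper_force: 5.5
```

```bash
python3 -m handwheel '[[[0,0,0,0,0,0.001,0],[0,0,0,0,0,0.001,0],[0,0,0,0,0,0,0],[0,0,0,0,0,0,0],[0,0,0,0,0,0,0]]]'
```

```text
time_s: 3.7
tcp_pos: [0.5609, -0.1839, 0.1763]
ee_rot: [[-0.929, -0.371, 0.002], [-0.371, 0.929, -0.002], [-0.001, -0.002, -1.0]]
wrist_force: [-8.4, 2.8, 18.2]
gripper_width: 0.007
gripper_force: 9.1
```

Force rises with no further travel, so the hard stop is reached. Raising, then moving over the hole.

```bash
python3 -m handwheel '[[[0,0,0,0,0,-0.01,0],[0,0,0,0,0,-0.02,0],[0,0,0,0,0,-0.02,0],[0,0,0,0.02,-0.004,0,0],[0,0,0,0.03,-0.006,0,0],[0,0,0,0.025,-0.005,0,0],[0,0,0,0.013,-0.002,0,0],[0,0,0,0,0,0.02,0],[0,0,0,0,0,0.015,0],[0,0,0,0,0,0,0],[0,0,0,0,0,0,0]]]'
python3 - <<'E'
from h import *
s=r.sense();R=np.array(s["ee_rot"]);p=np.array(s["tcp_pos"]);print((R.T@(np.array([.4852,-.2327,.141])-p)).round(4))
a=cams.capture("scene")[:,:,::-1];b=cams.capture("top")[:,:,::-1]
f=lambda i,x,y,w,h:cv2.resize(i[y:y+h,x:x+w],(400,400),interpolation=cv2.INTER_CUBIC)
print(proj("scene",p))
cv2.imwrite("pics/crop2.png",np.hstack([f(a,110,170,100,100),f(b,430,150,100,100)]))
E
```

```text
time_s: 4.8
tcp_pos: [0.486, -0.232, 0.1876]
ee_rot: [[-0.929, -0.37, 0.001], [-0.37, 0.929, -0.0], [-0.0, -0.001, -1.0]]
wrist_force: [-0.5, 0.6, -0.2]
gripper_width: 0.006
gripper_force: 0.0
[ 0.001  -0.0003  0.0466]
[[142.33610505 205.6678964 ]]
```

View pics/crop2.png

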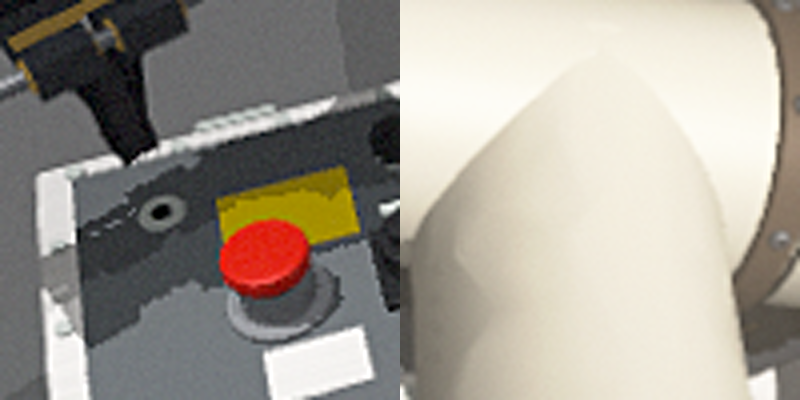

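The e-stop head is visibly lower and the fingertips, at about (145,209), are above the hole at (150,223). Lowering and holding.

```bash
python3 -m handwheel '[[[0,0,0,0.001,0,0.01,0],[0,0,0,0,0,0.01,0],[0,0,0,0,0,0.005,0],[0,0,0,0,0,0,0],[0,0,0,0,0,0,0],[0,0,0,0,0,0,0],[0,0,0,0,0,0,0],[0,0,0,0,0,0,0],[0,0,0,0,0,0,0],[0,0,0,0,0,0,0],[0,0,0,0,0,0,0],[0,0,0,0,0,0,0]]]'
python3 - <<'E'
from h import *
p=np.array(r.sense()["tcp_pos"]);print(proj("scene",p))
a=cams.capture("scene")[:,:,::-1]
cv2.imwrite("pics/crop3.png",cv2.resize(a[180:250,110:180],(500,500),interpolation=cv2.INTER_CUBIC))
E
```

```text
time_s: 6.1
tcp_pos: [0.4843, -0.2324, 0.1626]
ee_rot: [[-0.929, -0.37, 0.0], [-0.37, 0.929, -0.0], [-0.0, -0.0, -1.0]]
wrist_force: [0.0, 0.2, 0.6]
gripper_width: 0.006
gripper_force: 0.0
[[146.0244202  214.46135205]]
```

View pics/crop3.png

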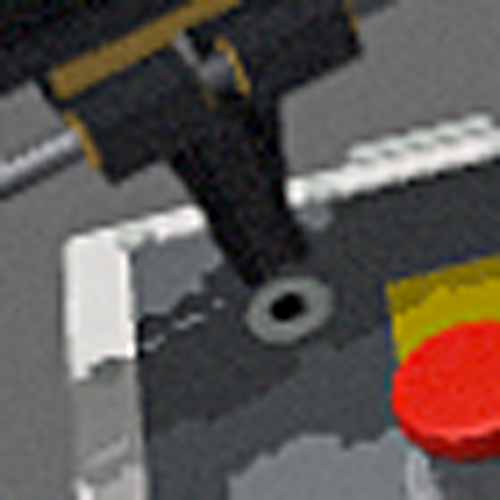

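```bash
for i in 1 2 ; do python3 -m handwheel '[[[0,0,0,0,0,0,0],[0,0,0,0,0,0,0],[0,0,0,0,0,0,0],[0,0,0,0,0,0,0],[0,0,0,0,0,0,0],[0,0,0,0,0,0,0],[0,0,0,0,0,0,0],[0,0,0,0,0,0,0],[0,0,0,0,0,0,0],[0,0,0,0,0,0,0],[0,0,0,0,0,0,0],[0,0,0,0,0,0,0]]]'; done
```

```text
time_s: 7.35
tcp_pos: [0.4843, -0.2323, 0.1626]
ee_rot: [[-0.929, -0.37, 0.0], [-0.37, 0.929, 0.0], [-0.0, 0.0, -1.0]]
wrist_force: [-0.7, -0.2, -0.6]
gripper_width: 0.006
gripper_force: 0.0
time_s: 8.55
tcp_pos: [0.4843, -0.2324, 0.1626]
ee_rot: [[-0.929, -0.37, 0.0], [-0.37, 0.929, 0.0], [-0.0, -0.0, -1.0]]
wrist_force: [-0.4, -0.2, -0.0]
gripper_width: 0.005
gripper_force: 0.0
```

The fingertips are about 2 cm above the washer, at (148,219) with the hole at (150,223), and were held there over 3 s. Raising and crossing to the tray.

```bash
python3 -m handwheel '[[[0,0,0,0,0,-0.02,0],[0,0,0,0,0,-0.035,0],[0,0,0,0,0,-0.03,0],[0,0,0,0,0,0,0]]]'
python3 -m handwheel '[[[0,0,0,-0.007,0.022,0,0],[0,0,0,-0.013,0.04,0,0],[0,0,0,-0.015,0.047,0,0],[0,0,0,-0.015,0.047,0,0],[0,0,0,-0.015,0.047,0,0],[0,0,0,-0.015,0.047,0,0],[0,0,0,-0.015,0.047,0,0],[0,0,0,-0.015,0.047,0,0],[0,0,0,-0.015,0.047,0,0],[0,0,0,-0.015,0.047,0,0],[0,0,0,-0.013,0.042,0,0],[0,0,0,-0.008,0.028,0,0]]]'
python3 -m handwheel '[[[0,0,0,0,0,0.03,0],[0,0,0,0,0,0.04,0],[0,0,0,0,0,0.03,0],[0,0,0,0,0,0.02,0],[0,0,0,0,0,0,0],[0,0,0,0,0,0,0],[0,0,0,0,0,0,0]]]'
python3 - <<'E'
from h import *
s=r.sense();R=np.array(s["ee_rot"]);p=np.array(s["tcp_pos"]);print((R.T@(np.array([.4459,.299,.036])-p)).round(4))
a=cams.capture("scene")[:,:,::-1];b=cams.capture("top")[:,:,::-1]
f=lambda i,x,y,w,h:cv2.resize(i[y:y+h,x:x+w],(400,400),interpolation=cv2.INTER_CUBIC)
print(proj("scene",p),proj("top",p))
cv2.imwrite("pics/crop4.png",np.hstack([f(a,340,130,100,100),f(b,170,185,100,100)]))
E
```

```text
time_s: 8.95
tcp_pos: [0.4867, -0.2333, 0.2525]
ee_rot: [[-0.929, -0.37, 0.009], [-0.371, 0.929, -0.003], [-0.008, -0.007, -1.0]]
wrist_force: [0.6, 0.0, 1.0]
gripper_width: 0.005
gripper_force: 0.0
time_s: 10.15
tcp_pos: [0.4452, 0.3018, 0.2467]
ee_rot: [[-0.928, -0.372, -0.001], [-0.372, 0.928, -0.0], [0.001, -0.0, -1.0]]
wrist_force: [0.4, -1.0, -0.3]
gripper_width: 0.006
gripper_force: 0.0
time_s: 10.85
tcp_pos: [0.4468, 0.2999, 0.129]
ee_rot: [[-0.929, -0.37, 0.002], [-0.37, 0.929, 0.002], [-0.003, 0.001, -1.0]]
wrist_force: [-0.6, -0.5, 0.2]
gripper_width: 0.008
gripper_force: 0.0
[ 0.0014 -0.0006  0.093 ]
[[389.94724647 154.33051054]] [[219.73296395 243.75294342]]
```

View pics/crop4.png

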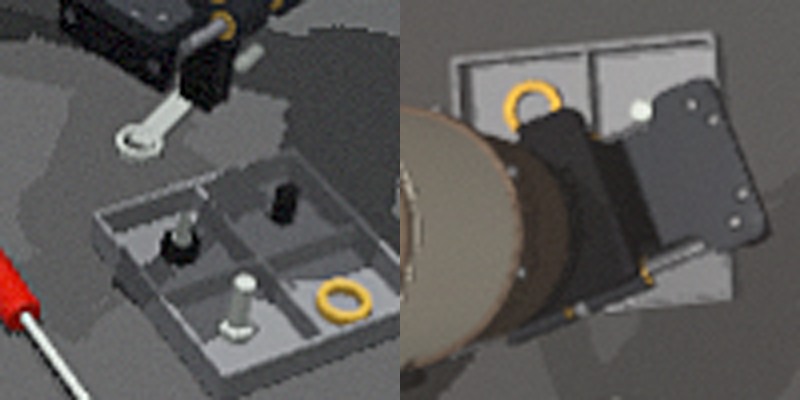

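The fingertips, at (391,154) in the scene view, agree with the projected TCP above the spare screw at (386,184). Lowering.

```bash
python3 -m handwheel '[[[0,0,0,0.001,0,0.02,0],[0,0,0,0,0,0.02,0],[0,0,0,0,0,0.02,0],[0,0,0,0,0,0.012,0],[0,0,0,0,0,0,0],[0,0,0,0,0,0,0],[0,0,0,0,0,0,0],[0,0,0,0,0,0,0],[0,0,0,0,0,0,0],[0,0,0,0,0,0,0],[0,0,0,0,0,0,0],[0,0,0,0,0,0,0]]]'
python3 - <<'E'
from h import *
p=np.array(r.sense()["tcp_pos"]);print(proj("scene",p))
a=cams.capture("scene")[:,:,::-1]
cv2.imwrite("pics/crop5.png",cv2.resize(a[130:230,340:440],(500,500),interpolation=cv2.INTER_CUBIC))
E
```

```text
time_s: 12.15
tcp_pos: [0.4451, 0.2988, 0.0556]
ee_rot: [[-0.929, -0.37, 0.0], [-0.37, 0.929, 0.0], [-0.0, 0.0, -1.0]]
wrist_force: [-0.8, -0.7, -0.1]
gripper_width: 0.005
gripper_force: 0.0
[[385.45342115 178.00295038]]
```

View pics/crop5.png

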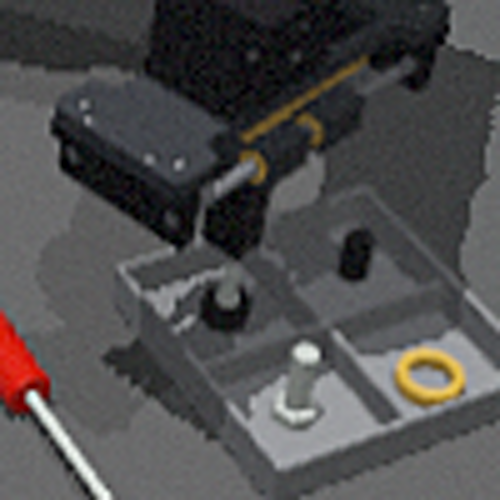

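The fingers at (386,178) are just above the spare's upright shank at (386,185), touching nothing.

```bash
python3 -c "from station import r;print(r.finish_job())"
```

```text
the job is handed in; nothing more can be done
None
```

I pressed the emergency stop to its hard stop, pointed at the empty hole for over 3 s, and handed the job in with the fingers about 2 cm above the spare knob screw; no stray contact was seen, but no verdict was returned.

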